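# Pin a stop bar in its bracket

## Task

Fix the aluminium stop bar in the green bracket: slide the bar along its channel until its hole lines up with the bore in the bracket's bridge and base, then press the headed pin, which is already started in the boss on the bridge, down through the bar and into the base until its head is fully home on the boss. Leave the pin and the bar like that, at rest.

Things in the scene. Friction and masses are not known exactly. Their poses are not given: they have to be found in the camera images.
- bracket: Green bracket, fixed to the bench. Origin on the bench under the bore. Base plate 94 (x) x 150 (y) x 20 mm high; on it two guide walls 84 mm long, tops at 38 mm, form an open-ended channel 42 mm wide along the bracket's y for the bar. Over its middle a bridge (66 x 44 mm, z 38 to 50) with a round steel boss, 29 mm diameter, top at 70 mm. A vertical 13 mm bore runs through boss, bridge and base.
- bracket_bore (a point): On the axis of the bracket's vertical bore, 36 mm above the bench, level with the top of the bar. The bar's hole belongs here. Axes as the bracket's.
- stop_bar: Loose aluminium bar, 40 (x) x 180 (y) x 16 mm thick, 0.26 to 0.48 kg, lying on the base plate in the channel under the bridge, 1 mm play each side, both ends out. Origin: centre of its underside; y parallel to the bracket's y. A raised toe, 22 mm high, on its -y end. It starts 20 to 50 mm too far towards +y, slides under a few N and stays put. No end stop: pushed too far, push it back by its toe end.
- bar_hole (a point): Centre of the bar's 13 mm round through hole (vertical), at mid-length and mid-width, on the bar's top face. Axes as the bar's.
- bar_push_end (a point): Centre of the bar's plain +y end face (40 mm wide, 16 mm high, z 20 to 36 mm above the bench), 90 mm from the hole. It stands clear of the base plate, at the end too.
- cross_pin (a joint): How far the headed steel pin has been pressed down (m): starts at 0 to 0.004, with its nose 2 to 6 mm above the bar; 0.039 = fully home, head on boss. It slides straight down the bore under 5 to 15 N and stays where it is left. Shank 12 mm diameter; its last 12 mm taper to a 4 mm nose that draws the bar into line if the holes are within about 3 mm; otherwise the bar blocks it.
- pin_head_top (a point): Centre of the flat top of the pin's dark round head (32 mm diameter, 12 mm thick), the face to press on: 121 to 117 mm above the bench at the start, 82 mm when fully home.

How it is judged:
By the outcome, as a careful person would: the job done as asked, in the order asked, and still so for the second after the job is handed in, with the robot touching nothing.
It also fails if it takes over 45 s, if anything falls off the work surface, if the arm or the gripper's body presses on something with over 40 N, if the wrist force passes 120 N, or if a joint passes its speed limit or range.

## Robot

A 7-joint arm with a two-finger parallel gripper is mounted at the origin on a cart in front of the work surface, level with it; the furniture and walls round the work are solid. World frame = base frame: x ahead of the robot, y to its left, z up, the work surface at z = 0. Lengths are in m, angles in rad, forces in N, time in s.
With the tool pointing down it reaches from about 0.425 to 0.975 m from the base axis. Payload 16.7 kg.
Tool frame: the origin (TCP) lies on the mounting face of the last link; the fingertips stand 173 mm ahead of it and the grasp point (between the pads) lies 155 mm ahead of it; x points along the fingers, y is the direction in which the jaws open and shut, and the axes are right-handed (so a half turn about x gives the same grasp; the last joint's range is limited). The gripper opens to 85 mm and grips with 20 to 120 N. Pads are 22 mm wide; open, the fingers measure 114 mm over their backs; the gripper's body (76 mm by 85 mm) begins 54 mm behind the grasp point. The pads swing forward as they close: fully open they stand 13 mm farther back than shut.
Start: joints at [-1.472, 0.426, 0.074, 1.606, -0.034, 1.111, -0.067], TCP at [0.166, 0.654, 0.405] pointing down, gripper open.
Joint ranges: [-2.85, 2.85], [-0.5, 2.14], [-1.23, 1.37], [0.21, 2.46], [-1.02, 4.16], [0.16, 2.05], [-2.73, 2.73]. Speed limits (rad/s): [1.89, 1.89, 2.39, 2.39, 3.01, 3.01, 3.01].

## Interface

Orientations are given as a 3x3 rotation matrix whose columns are the frame's x, y, z axes.
In Python, from plant import * gives the robot as it stands. The module is installed in compiled form; this text tells all that it offers.
- The arm moves only by the shell command python3 -m creep 'ROWS' [FORCE]. ROWS is a JSON object of lists of equal length, an entry for each row: "linear": the shift along the tool's x, y, z in cm, a list of three; "twist": the turn about the tool's x in degrees; "fingers": the finger opening in cm, from 0 to 8.54. A call has 1 to 20 rows; each row is the pose to reach, as a shift and turn from the pose commanded when the call began, along the tool's axes at that moment; what a row does not reach only later rows make up. A row lasts 1/12 s, in which the tool goes at most 41.7 mm and 7.16 degrees, less where a joint would pass 70% of its speed; a pose out of reach is approached as far as the arm can. A call with a gripper value outside its range is refused whole. The fingers move at their own pace and stop on an object; FORCE is the grip in N (left out, the last holds). Time passes only in rows, so rows that repeat a pose let the fingers close. It gives the time, the measured TCP pose, the force and the opening at its end, in the units of the state.
- state(): the state, without advancing time (a new reading comes with each control period).
- camera(name): name is "scene" or "side" or "wrist"; returns a dict with "color" (420x560x3 uint8, red, green, blue), "mtx" (3x3 intrinsics, pixels), "D" ([k1, k2, p1, p2, k3] as OpenCV has them; the pictures are not rectified), "world_from_camera" (4x4, takes a point from camera to world coordinates); the wrist camera has in their place "mount" (4x4, takes a point from camera to tool coordinates, whose origin is the TCP and whose axes are the tool frame's). Camera axes: x right, y down, z forward; pixel columns grow to the right and rows downward; lengths in m; the calibration is good to about 2 mm. A picture is of the moment at which its call begins: read the wrist's pose just before it. There is no depth.
- hand_in(): hands the job in, once; it reports no verdict.
The state is a dict: "clock": time; "joint_positions": joint angles; "joint_velocities": joint speeds; "joint_efforts": joint torques, N m; "tool_pos": TCP position; "orientation": TCP orientation; "force": force on the tool from outside, world axes, zero at the start; "wrist_torque": the same for the moment, N m; "width": finger opening in m.
Only numpy, scipy, OpenCV 4.12 (cv2) and the standard library are available. Lean on these libraries where they do the work, as an engineer would, in place of code of your own. Each camera call takes 0.05 s, during which the arm holds its last target.

## Working session

There is one attempt and no reset: what is moved stays moved. The work goes in short steps, Python scripts to look and compute and a shell command to move; the robot and the scene stay as the last step left them, time stands still between calls to the robot, and variables do not carry over. Pictures are saved under pics/ and viewed, and the job is handed in when it is done.

```bash
mkdir -p pics; python3 - <<'E'
from plant import *
import cv2, numpy as np
np.set_printoptions(precision=4,suppress=True)
s=state(); print(s)
for n in ["scene","side","wrist"]:
    c=camera(n); cv2.imwrite(f"pics/{n}0.png",c["color"][:,:,::-1])
    print(n,c["mtx"],c["D"],c.get("world_from_camera",c.get("mount")))
E
```

```text
{'clock': 0.0, 'joint_positions': array([-1.4725,  0.4267,  0.0739,  1.6066, -0.0341,  1.1108, -0.0671]), 'joint_velocities': array([-0.0006, -0.0002,  0.0016, -0.0013,  0.0001,  0.0013, -0.0015]), 'joint_efforts': array([ -0.0001, -94.9825,   3.7606, -46.3536,   0.0191,   0.01  ,
        -0.    ]), 'tool_pos': array([0.1655, 0.6542, 0.404 ]), 'orientation': array([[-0.0002,  0.2454,  0.9694],
       [-0.0012,  0.9694, -0.2454],
       [-1.    , -0.0013,  0.0001]]), 'force': array([-0.3467, -0.1747, -0.5797]), 'wrist_torque': array([ 0.0035,  0.015 , -0.0004]), 'width': 0.08520636366322142}
scene [[388.135    0.     274.5975]
 [  0.     388.135  210.1927]
 [  0.       0.       1.    ]] [-0.0077  0.      0.      0.      0.    ] [[ 0.7722 -0.4851  0.4105  0.1578]
 [-0.6354 -0.6     0.4862 -0.6084]
 [ 0.0104 -0.6362 -0.7715  0.7701]
 [ 0.      0.      0.      1.    ]]
side [[505.754    0.     280.1478]
 [  0.     505.754  207.1231]
 [  0.       0.       1.    ]] [-0.1401  0.      0.      0.      0.    ] [[ 0.8904 -0.1758  0.4198  0.1536]
 [-0.4549 -0.3698  0.8101 -0.8652]
 [ 0.0128 -0.9123 -0.4092  0.459 ]
 [ 0.      0.      0.      1.    ]]
wrist [[328.7242   0.     273.5613]
 [  0.     328.7242 206.1827]
 [  0.       0.       1.    ]] [-0.0751  0.      0.      0.      0.    ] [[ 0.0001 -0.286   0.9582  0.0311]
 [ 1.      0.0009  0.0001  0.0006]
 [-0.0008  0.9582  0.286  -0.0728]
 [ 0.      0.      0.      1.    ]]
```

View pics/scene0.png

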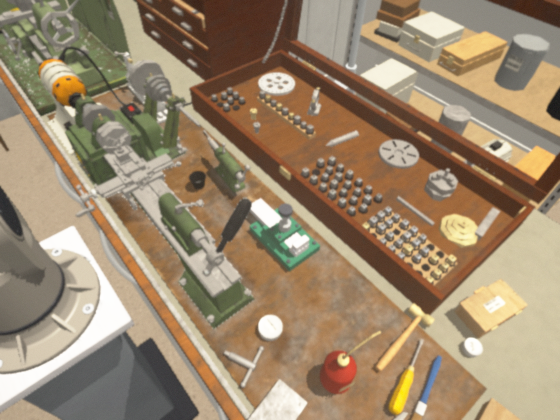

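View pics/side0.png

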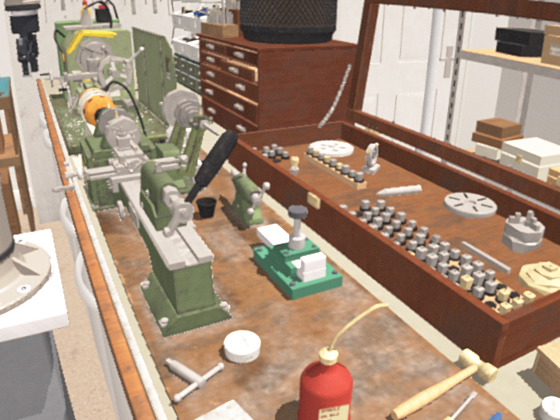

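View pics/wrist0.png

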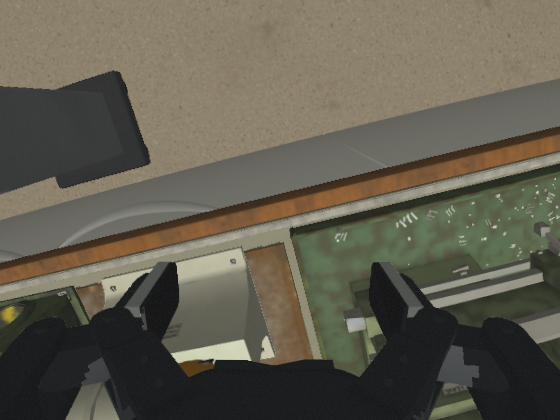

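The scene view shows the bracket near (285,235), with the pin head at (286,212). The side view has it near (297,265), pin head at (298,212). I'll enlarge both.

```bash
python3 - <<'E'
import cv2
a=cv2.imread("pics/scene0.png")[185:275,225:340]; b=cv2.imread("pics/side0.png")[195:300,240:350]
cv2.imwrite("pics/a.png",cv2.resize(a,None,fx=6,fy=6,interpolation=cv2.INTER_CUBIC))
cv2.imwrite("pics/b.png",cv2.resize(b,None,fx=5.5,fy=5.5,interpolation=cv2.INTER_CUBIC))
E
```

```text
(no output)
```

View pics/a.png

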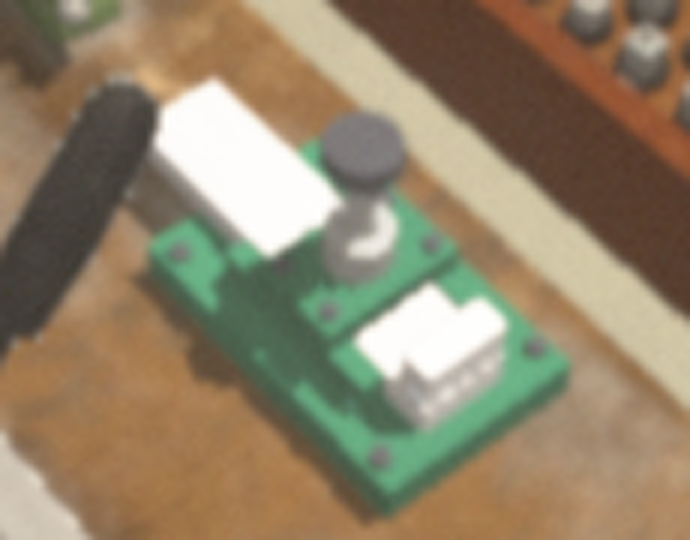

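View pics/b.png

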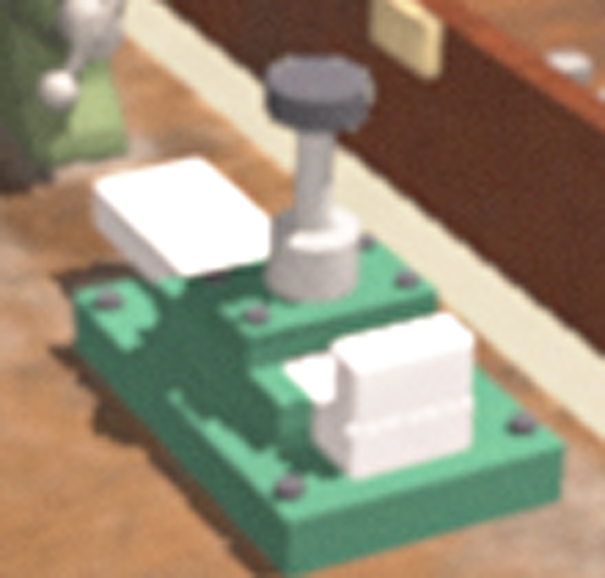

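```bash
cat > h.py <<'E'
import cv2, numpy as np
np.set_printoptions(precision=4,suppress=True)
def ray(c,p,T=None):
    q=cv2.undistortPoints(np.array([[p]],float),c["mtx"],c["D"])[0,0]
    T=c["world_from_camera"] if T is None else T
    d=T[:3,:3]@np.array([q[0],q[1],1.]); return T[:3,3],d/np.linalg.norm(d)
def onz(c,p,z,T=None):
    o,d=ray(c,p,T); return o+d*(z-o[2])/d[2]
def tri(r):
    A=sum(np.eye(3)-np.outer(d,d) for o,d in r); b=sum((np.eye(3)-np.outer(d,d))@o for o,d in r)
    x=np.linalg.solve(A,b); return x,[np.linalg.norm((np.eye(3)-np.outer(d,d))@(x-o)) for o,d in r]
E
python3 - <<'E'
from plant import *
from h import *
sc=camera("scene"); sd=camera("side")
A=lambda x,y:((x+.5)/6-.5+225,(y+.5)/6-.5+185)
B=lambda x,y:((x+.5)/5.5-.5+240,(y+.5)/5.5-.5+195)
print("head",tri([ray(sc,A(364,142)),ray(sd,B(320,78))]))
for n,a,b in [("L",(152,243),(77,292)),("Bt",(388,488),(292,512)),("R",(567,365),(562,452))]:
    print(n,onz(sc,A(*a),.02),onz(sd,B(*b),.02),tri([ray(sc,A(*a)),ray(sd,B(*b))]))
for n,a,b in [("far",(215,80),(200,158)),("near",(160,140),(97,190)),]:
    print(n,onz(sc,A(*a),.036),onz(sd,B(*b),.036))
for n,a,b in [("toe near",(405,362),(335,352)),("toe far-front",(508,318),(470,340)),("toe bottomnear",(425,428),(350,473))]:
    print(n,tri([ray(sc,A(*a)),ray(sd,B(*b))]))
# handle: tip & base ends
print("tip",tri([ray(sc,(245,202)),ray(sd,(231,135))]))
print("bot",tri([ray(sc,(222,247)),ray(sd,(191,198))]))
E
```

```text
head (array([ 0.5268, -0.2076,  0.1175]), [np.float64(0.00013099136459277294), np.float64(0.0001309913645928739)])
L [ 0.4806 -0.1342  0.02  ] [ 0.4796 -0.1345  0.02  ] (array([ 0.4803, -0.134 ,  0.0198]), [np.float64(0.0004168420170759603), np.float64(0.000416842017075981)])
Bt [ 0.4796 -0.2814  0.02  ] [ 0.4811 -0.2799  0.02  ] (array([ 0.4793, -0.2822,  0.0217]), [np.float64(0.00043181132875495006), np.float64(0.0004318113287548855)])
R [ 0.57   -0.2833  0.02  ] [ 0.5684 -0.287   0.02  ] (array([ 0.5723, -0.2815,  0.0158]), [np.float64(3.132616113362169e-05), np.float64(3.132616113368416e-05)])
far [ 0.5461 -0.0925  0.036 ] [ 0.5459 -0.0917  0.036 ]
near [ 0.5083 -0.1041  0.036 ] [ 0.5034 -0.0988  0.036 ]
toe near (array([ 0.5044, -0.2604,  0.0566]), [np.float64(0.00025712801458762), np.float64(0.00025712801458782327)])
toe far-front (array([ 0.5471, -0.2684,  0.0545]), [np.float64(0.0013151646311031404), np.float64(0.0013151646311031111)])
toe bottomnear (array([ 0.5065, -0.2704,  0.0209]), [np.float64(0.0009625249954228374), np.float64(0.0009625249954228627)])
tip (array([ 0.3975, -0.2464,  0.2681]), [np.float64(0.00028531030136164857), np.float64(0.00028531030136164375)])
bot (array([ 0.3379, -0.2478,  0.1873]), [np.float64(0.0016493024553596316), np.float64(0.001649302455359757)])
```

```bash
python3 - <<'E'
from plant import *
from h import *
sc=camera("scene"); sd=camera("side")
for n,a,b in [("faceplate",(148,68),(178,92)),("orange",(58,68),(92,90)),("post",(160,108),(192,80)),("tailstock knob",(232,150),(243,172)),("tail2",(178,200),(160,150)),("mid",(108,125),(120,120))]:
    print(n,tri([ray(sc,a),ray(sd,b)]))
E
python3 - <<'E'
import cv2
a=cv2.imread("pics/scene0.png")[0:280,0:280]; b=cv2.imread("pics/side0.png")[0:280,30:310]
cv2.imwrite("pics/c.png",cv2.resize(cv2.hconcat([a,b]),(800,400)))
E
```

```text
faceplate (array([0.4941, 0.323 , 0.2179]), [np.float64(0.0061471530893927855), np.float64(0.006147153089392828)])
orange (array([0.3116, 0.4806, 0.2127]), [np.float64(0.006509636743946572), np.float64(0.006509636743946485)])
post (array([0.4192, 0.0439, 0.2927]), [np.float64(0.017323761759551966), np.float64(0.01732376175955197)])
tailstock knob (array([0.5442, 0.0354, 0.1015]), [np.float64(0.01048344226445375), np.float64(0.010483442264453535)])
tail2 (array([ 0.3252, -0.1325,  0.224 ]), [np.float64(0.0008078679045621239), np.float64(0.0008078679045621197)])
mid (array([0.324 , 0.1959, 0.1961]), [np.float64(0.0008588418200997072), np.float64(0.0008588418200997792)])
```

View pics/c.png

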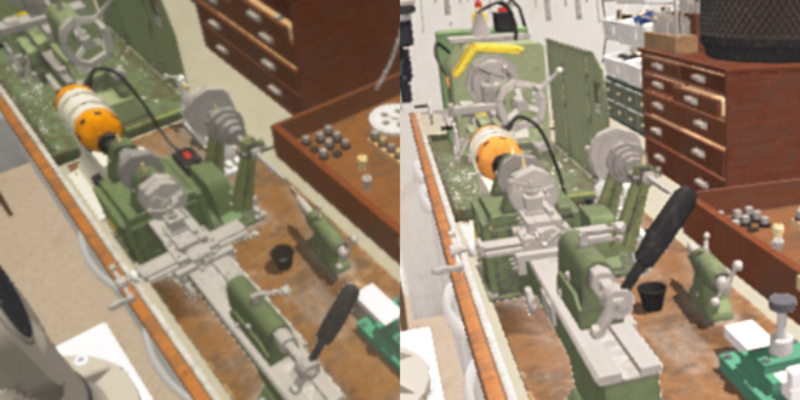

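```bash
python3 - <<'E'
from plant import *
from h import *
sc=camera("scene"); sd=camera("side")
for n,a,b in [("lever",(238,167),(268,182)),("lever",(238,166),(268,173))]:
    print(n,tri([ray(sc,a),ray(sd,b)]))
a=sc["color"][115:210,190:280,::-1]; b=sd["color"][155:240,190:290,::-1]
cv2.imwrite("pics/d.png",cv2.hconcat([cv2.resize(a,(400,422)),cv2.resize(b,(400,422))]))
E
```

```text
lever (array([ 0.5506, -0.0172,  0.0905]), [np.float64(0.013139224131308629), np.float64(0.013139224131308696)])
lever (array([ 0.5382, -0.0395,  0.1187]), [np.float64(0.014515243663343686), np.float64(0.0145152436633437)])
```

View pics/d.png

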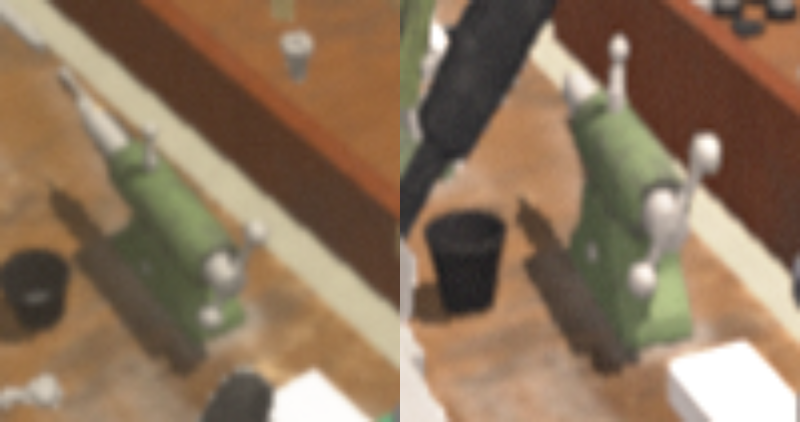

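```bash
python3 -m creep '{"linear":[[-3,0,2],[-6,-1,5],[-9,-3,8.5],[-11,-6,12],[-11,-8,16],[-11,-11,19.5],[-11,-13.5,23],[-11,-16,26],[-11,-18,29],[-11,-20,31],[-11,-20,31],[-11,-20,31]],"twist":[6,12,18,24,30,36,42,48,54,60,66,75.8],"fingers":[0,0,0,0,0,0,0,0,0,0,0,0]}' 40
```

```text
clock: 1.45
tool_pos: [0.4191, 0.3813, 0.5153]
orientation: [[0.001, 0.999, 0.036], [0.001, 0.036, -0.999], [-1.0, 0.001, -0.001]]
force: [-0.7, -0.1, -0.4]
width: 0.0001
```

```bash
python3 - <<'E'
from plant import *
from h import *
sc=camera("scene"); sd=camera("side")
for n,a,b in [("ball",(247.8,167.4),(266.3,185.6)),("hub",(240,175.3),(255.5,197.7)),("low",(237.3,186.1),(250.5,210.8)),("vertlever",(190+150*.225,115+133*.225),(190+218/4,155+48*.2014))]:
    print(n,tri([ray(sc,a),ray(sd,b)]))
E
python3 -m creep '{"linear":[[0,1,4],[0,2,8],[0,3,12],[0,4,16],[0,5,20],[0,6,24],[0,7,28],[0,8,32],[0,9,36],[0,10,40],[0,10.5,44],[0,10.5,44],[0,10.5,44]],"twist":[0,0,0,0,0,2,2,2,2,2,2,2,2],"fingers":[0,0,0,0,0,0,0,0,0,0,0,0,0]}'
python3 - <<'E'
from plant import *
from h import *
s=state(); np.save("p1.npy",np.r_[s["tool_pos"],s["orientation"].ravel()])
c=camera("wrist"); cv2.imwrite("pics/w1.png",c["color"][:,:,::-1]); print(s["joint_positions"],s["tool_pos"],s["clock"])
E
```

```text
ball (array([ 0.5551, -0.0308,  0.09  ]), [np.float64(0.00048188932587916555), np.float64(0.0004818893258790381)])
hub (array([ 0.538 , -0.0178,  0.0623]), [np.float64(0.0009822071985782614), np.float64(0.0009822071985781582)])
low (array([ 0.5225, -0.0261,  0.0399]), [np.float64(0.00035162614230843767), np.float64(0.00035162614230849714)])
vertlever (array([0.5479, 0.0608, 0.1055]), [np.float64(0.0001426944557947985), np.float64(0.00014269445579498017)])
clock: 2.63
tool_pos: [0.5423, -0.0521, 0.5147]
orientation: [[0.0, 1.0, 0.012], [-0.001, 0.012, -1.0], [-1.0, -0.0, 0.001]]
force: [-0.8, 1.6, 0.4]
width: -0.0002
[-0.7135  0.1444  0.7855  1.7905 -0.1066  1.2503  0.1128] [ 0.5423 -0.0521  0.5147] 2.6333
```

View pics/w1.png

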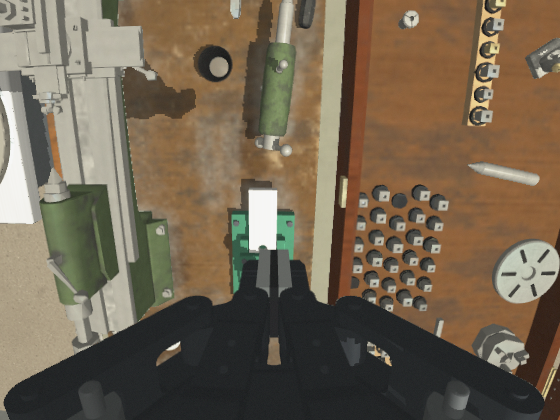

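The bar's plain end is at about (263,188), the base plate's +y edge is at row 213, and the ball of the second tailstock is at (287,150).

```bash
cat >> h.py <<'E'
def wT(s,c):
    T=np.eye(4);T[:3,:3]=s["orientation"];T[:3,3]=s["tool_pos"];return T@c["mount"]
E
python3 - <<'E'
from plant import *
from h import *
s=state();c=camera("wrist");T=wT(s,c)
img=c["color"].astype(int)
col=img[170:240,263].sum(1); print("bar col",[(170+i,v) for i,v in enumerate(col) if 10<=i<25])
for x in (239,285): print(x,img[200:225,x].tolist())
for z,p in [(.036,(249,188)),(.036,(278,188)),(.02,(232,213)),(.02,(295,213)),(.09,(286.5,150))]:
    print(p,onz(c,p,z,T))
E
```

```text
bar col [(180, np.int64(341)), (181, np.int64(323)), (182, np.int64(212)), (183, np.int64(220)), (184, np.int64(210)), (185, np.int64(205)), (186, np.int64(206)), (187, np.int64(207)), (188, np.int64(235)), (189, np.int64(305)), (190, np.int64(357)), (191, np.int64(533)), (192, np.int64(724)), (193, np.int64(737)), (194, np.int64(737))]
239 [[146, 129, 105], [147, 130, 105], [150, 132, 106], [154, 134, 110], [155, 135, 111], [157, 138, 113], [154, 135, 112], [150, 132, 110], [145, 130, 109], [128, 116, 97], [78, 71, 62], [72, 72, 63], [53, 75, 60], [47, 75, 60], [46, 74, 59], [60, 103, 81], [86, 153, 116], [93, 168, 128], [96, 169, 128], [94, 167, 126], [95, 167, 127], [95, 166, 127], [92, 165, 125], [92, 161, 122], [97, 163, 125]]
285 [[157, 136, 112], [157, 138, 115], [155, 137, 114], [155, 137, 115], [156, 137, 115], [154, 136, 112], [153, 134, 111], [152, 134, 111], [151, 135, 111], [137, 122, 101], [86, 76, 65], [85, 76, 66], [72, 72, 59], [48, 76, 61], [47, 75, 60], [47, 75, 60], [69, 119, 92], [97, 174, 131], [99, 174, 131], [100, 175, 133], [98, 175, 132], [97, 175, 131], [97, 174, 130], [98, 173, 129], [97, 172, 129]]
(249, 188) [ 0.5084 -0.0848  0.036 ]
(278, 188) [ 0.5489 -0.0842  0.036 ]
(232, 213) [ 0.4817 -0.1271  0.02  ]
(295, 213) [ 0.5751 -0.1257  0.02  ]
(286.5, 150) [ 0.5573 -0.0246  0.09  ]
```

```bash
python3 - <<'E'
from plant import *
from h import *
s=state();c=camera("wrist");T=wT(s,c)
for z,p in [(.036,(249,191)),(.036,(278,191)),(.02,(239,215.1)),(.02,(285,215.8))]:
    print(p,onz(c,p,z,T))
E
```

```text
(249, 191) [ 0.5083 -0.088   0.036 ]
(278, 191) [ 0.549  -0.0874  0.036 ]
(239, 215.1) [ 0.4921 -0.1291  0.02  ]
(285, 215.8) [ 0.5604 -0.1291  0.02  ]
```

```bash
python3 -m creep '{"linear":[[2,-1,1],[5,-1.5,2],[9,-1.5,2],[13,-1.5,2],[17,-1.5,2],[20,-1.5,2],[23,-1.5,2],[25,-1.5,2],[25,-1.5,2]],"twist":[0,0.7,0.7,0.7,0.7,0.7,0.7,0.7,0.7],"fingers":[0,0,0,0,0,0,0,0,0]}'
python3 - <<'E'
from plant import *
from h import *
s=state();print(s["tool_pos"],s["force"])
for n in ["wrist","side"]:
    c=camera(n); cv2.imwrite(f"pics/{n}2.png",c["color"][:,:,::-1])
E
```

```text
clock: 3.53
tool_pos: [0.5263, -0.0686, 0.2612]
orientation: [[-0.006, 1.0, 0.003], [-0.0, 0.003, -1.0], [-1.0, -0.006, 0.0]]
force: [-1.3, 1.1, 0.5]
width: 0.0001
[ 0.5263 -0.0686  0.2612] [-1.3259  1.1207  0.4951]
```

View pics/wrist2.png

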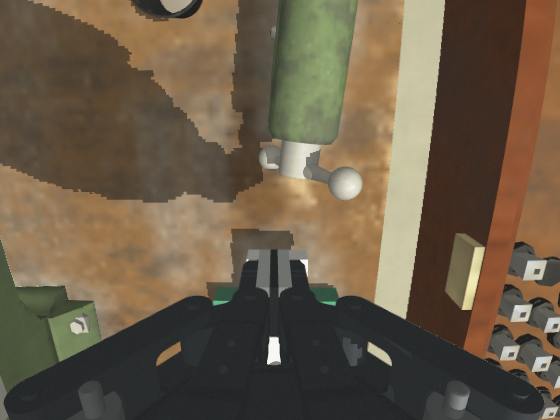

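View pics/side2.png

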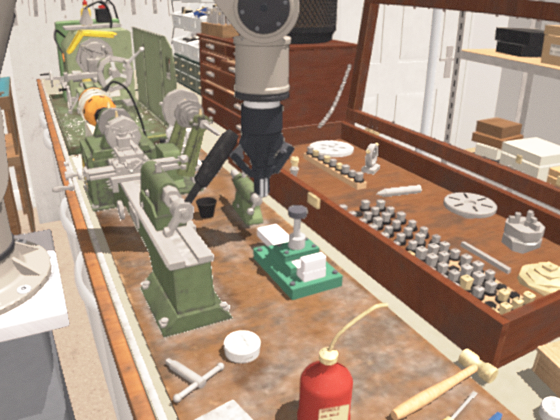

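The fingers (column 272) line up with the bar (columns 247–307). They stay clear of the ball at (345,183). I'll descend now.

```bash
python3 -m creep '{"linear":[[1.5,0,0],[3,0,0],[4.5,0,0],[5.4,0,0],[5.7,0,0],[5.7,0,0]],"twist":[0,0,0,0,0,0],"fingers":[0,0,0,0,0,0]}'
python3 - <<'E'
from plant import *
from h import *
s=state();print(s["tool_pos"],s["force"])
for n in ["side","scene"]:
    c=camera(n); cv2.imwrite(f"pics/{n}3.png",cv2.resize(c["color"][130:300,200:370,::-1],(600,600),interpolation=cv2.INTER_CUBIC))
E
```

```text
clock: 4.13
tool_pos: [0.5277, -0.0702, 0.2083]
orientation: [[0.0, 1.0, -0.0], [0.0, -0.0, -1.0], [-1.0, 0.0, -0.0]]
force: [0.7, -0.7, 0.0]
width: -0.0
[ 0.5277 -0.0702  0.2083] [ 0.691  -0.7116  0.0076]
```

View pics/side3.png

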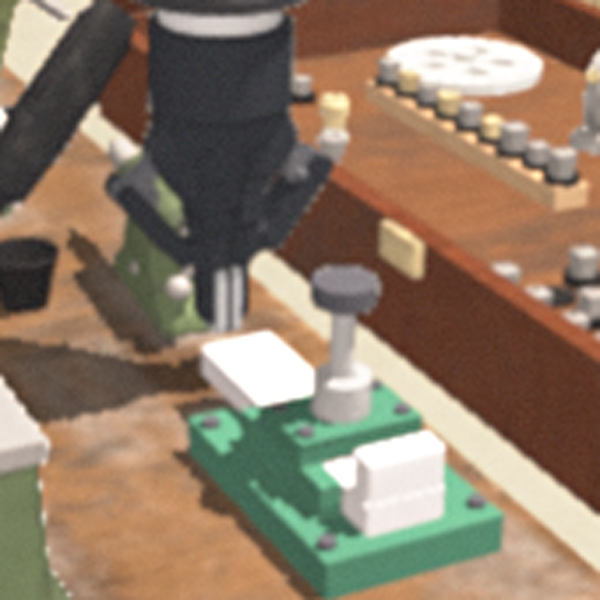

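View pics/scene3.png

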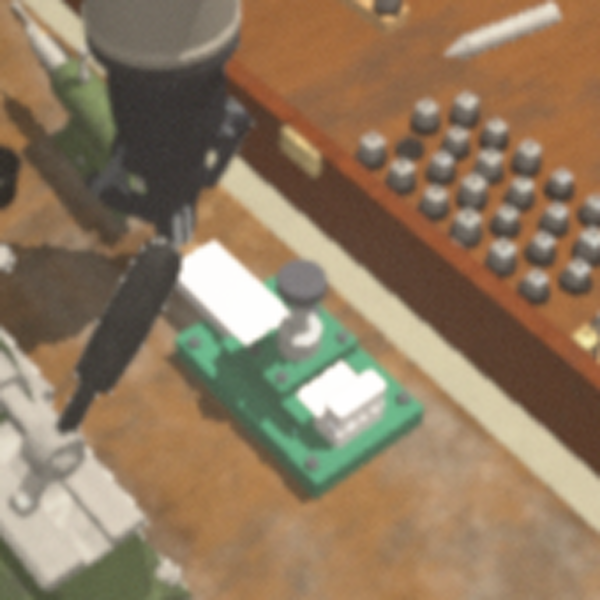

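The fingers stand just behind the bar end: (228,325) in the side crop, with the bar end at (235,350). Before pushing I'll let the motion settle.

```bash
python3 -m creep '{"linear":[[0,0,0.1],[0.1,0,0.3],[0.1,0,0.5]],"twist":[0,0,0],"fingers":[0,0,0]}'
```

```text
clock: 4.48
tool_pos: [0.5275, -0.0756, 0.2071]
orientation: [[0.001, 1.0, -0.001], [0.0, -0.001, -1.0], [-1.0, 0.001, -0.0]]
force: [0.0, -0.3, 0.2]
width: 0.0001
```

```bash
python3 -m creep '{"linear":[[0,0,0.1],[0.2,0,0.2],[0.4,0,0.3],[0.5,0,0.4],[0.5,0,0.4]],"twist":[0,0,0,0,0],"fingers":[0,0,0,0,0]}'
python3 -m creep '{"linear":[[0,0,0.1],[0,0,0.2],[0,0,0.2]],"twist":[0,0,0],"fingers":[0,0,0]}'
```

```text
clock: 4.9
tool_pos: [0.5273, -0.0793, 0.2014]
orientation: [[-0.0, 1.0, -0.001], [0.0, -0.001, -1.0], [-1.0, -0.0, -0.0]]
force: [0.2, 1.8, -1.7]
width: 0.0003
clock: 5.15
tool_pos: [0.5273, -0.0816, 0.2017]
orientation: [[-0.0, 1.0, -0.001], [-0.0, -0.001, -1.0], [-1.0, -0.0, 0.0]]
force: [-0.4, -0.0, -1.2]
width: -0.0001
```

```bash
for i in 1; do :; done; python3 -m creep '{"linear":[[0,0,0.1],[0,0,0.2],[0,0,0.2]],"twist":[0,0,0],"fingers":[0,0,0]}'
python3 -m creep '{"linear":[[0,0,0.1],[0,0,0.2],[0,0,0.2]],"twist":[0,0,0],"fingers":[0,0,0]}'
python3 -m creep '{"linear":[[0,0,0.1],[0,0,0.2],[0,0,0.2]],"twist":[0,0,0],"fingers":[0,0,0]}'
```

```text
clock: 5.4
tool_pos: [0.5273, -0.0837, 0.2017]
orientation: [[-0.0, 1.0, -0.001], [-0.0, -0.001, -1.0], [-1.0, -0.0, 0.0]]
force: [-0.4, 1.4, -0.5]
width: 0.0003
clock: 5.65
tool_pos: [0.5274, -0.0856, 0.2017]
orientation: [[0.0, 1.0, -0.001], [-0.0, -0.001, -1.0], [-1.0, 0.0, 0.0]]
force: [-0.2, 1.6, -0.6]
width: -0.0001
clock: 5.9
tool_pos: [0.5274, -0.0877, 0.2018]
orientation: [[0.0, 1.0, -0.001], [-0.0, -0.001, -1.0], [-1.0, 0.0, 0.0]]
force: [0.9, 1.0, -0.5]
width: -0.0
```

```bash
python3 -m creep '{"linear":[[0,0,0.3],[0,0,0.6],[0,0,0.9],[0,0,1.0],[0,0,1.0]],"twist":[0,0,0,0,0],"fingers":[0,0,0,0,0]}'
python3 - <<'E'
from plant import *
from h import *
s=state();print(s["tool_pos"],s["force"])
A=camera("scene")["color"][185:275,225:340,::-1];B=camera("side")["color"][195:300,240:350,::-1]
cv2.imwrite("pics/a4.png",cv2.resize(A,None,fx=6,fy=6,interpolation=cv2.INTER_CUBIC))
cv2.imwrite("pics/b4.png",cv2.resize(B,None,fx=5.5,fy=5.5,interpolation=cv2.INTER_CUBIC))
E
```

```text
clock: 6.32
tool_pos: [0.5273, -0.0982, 0.2017]
orientation: [[0.0, 1.0, -0.002], [-0.0, -0.002, -1.0], [-1.0, 0.0, 0.0]]
force: [-0.2, -0.9, 0.2]
width: -0.0
[ 0.5273 -0.0982  0.2017] [-0.1996 -0.8882  0.2304]
```

View pics/a4.png

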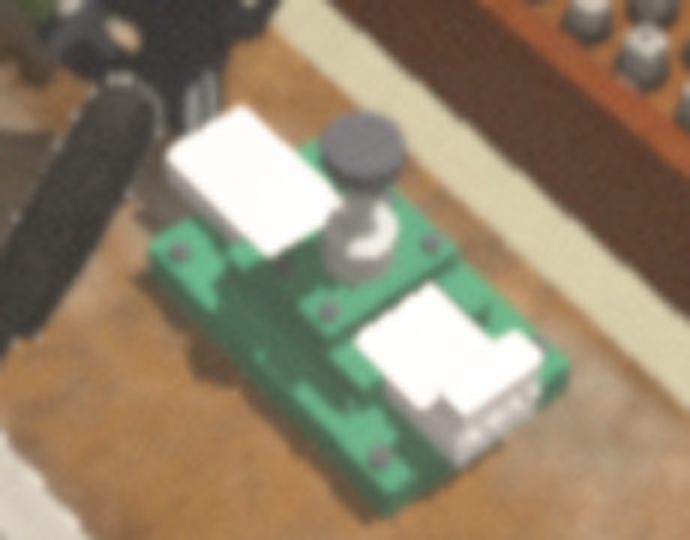

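View pics/b4.png

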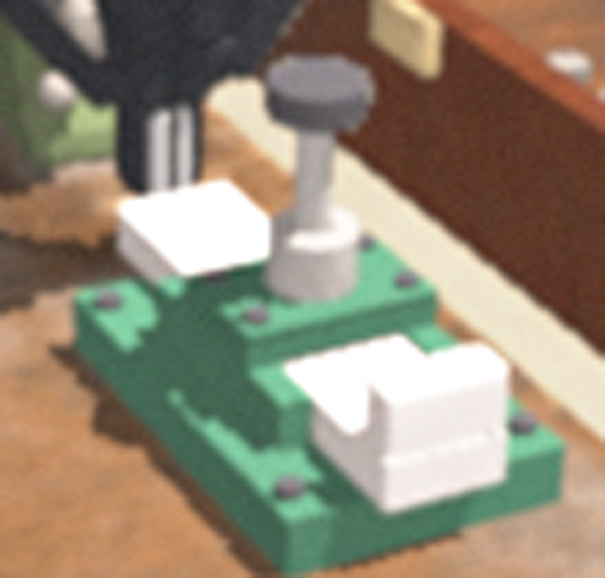

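```bash
python3 - <<'E'
from plant import *
from h import *
sc=camera("scene"); sd=camera("side")
A=lambda x,y:((x+.5)/6-.5+225,(y+.5)/6-.5+185)
B=lambda x,y:((x+.5)/5.5-.5+240,(y+.5)/5.5-.5+195)
for p in [(215,80),(160,135),(243,103),(168,157)]: print("sc top",p,onz(sc,A(*p),.036))
for p in [(200,158),(97,190),(230,180),(120,210)]: print("sd top",p,onz(sd,B(*p),.036))
for a,b in [((428,428),(350,473)),((460,462),(388,508))]: print(onz(sc,A(*a),.02),onz(sd,B(*b),.02))
for a,b in [((508,318),(470,340)),((542,352),(506,372))]: print("toe top far corner",onz(sc,A(*a),.058),onz(sd,B(*b),.058))
E
```

```text
sc top (215, 80) [ 0.5461 -0.0925  0.036 ]
sc top (160, 135) [ 0.51   -0.1019  0.036 ]
sc top (243, 103) [ 0.5473 -0.1098  0.036 ]
sc top (168, 157) [ 0.5054 -0.1133  0.036 ]
sd top (200, 158) [ 0.5459 -0.0917  0.036 ]
sd top (97, 190) [ 0.5034 -0.0988  0.036 ]
sd top (230, 180) [ 0.5475 -0.1114  0.036 ]
sd top (120, 210) [ 0.5041 -0.1156  0.036 ]
[ 0.5088 -0.2709  0.02  ] [ 0.5061 -0.2692  0.02  ]
[ 0.5081 -0.2899  0.02  ] [ 0.5068 -0.2902  0.02  ]
toe top far corner [ 0.5466 -0.2704  0.058 ] [ 0.5422 -0.2737  0.058 ]
toe top far corner [ 0.5459 -0.2897  0.058 ] [ 0.5418 -0.2939  0.058 ]
```

The bar has moved about 20 mm, with the toe foot now at scene crop (460,462). About 6 mm remains.

```bash
python3 -m creep '{"linear":[[0,0,0.2],[0,0,0.4],[0,0,0.55],[0,0,0.55],[0,0,0.55]],"twist":[0,0,0,0,0],"fingers":[0,0,0,0,0]}'
python3 -m creep '{"linear":[[0,0,-0.6],[0,0,-1.2],[-1,0,-1.2],[-4,0,-1.2],[-8,0,-1.2],[-12,0,-1.2],[-15,0,-1.2],[-16,0,-1.2],[-16,0,-1.2],[-16,0,-1.2]],"twist":[0,0,0,0,0,0,0,0,0,0],"fingers":[0,0,0,0,0,0,0,0,0,0]}'
python3 - <<'E'
from plant import *
from h import *
s=state();print(s["tool_pos"],s["force"])
c=camera("wrist")
cv2.imwrite("pics/w5.png",c["color"][:,:,::-1])
A=camera("scene")["color"][185:275,225:340,::-1];B=camera("side")["color"][195:300,240:350,::-1]
cv2.imwrite("pics/a5.png",cv2.resize(A,None,fx=6,fy=6,interpolation=cv2.INTER_CUBIC))
cv2.imwrite("pics/b5.png",cv2.resize(B,None,fx=5.5,fy=5.5,interpolation=cv2.INTER_CUBIC))
E
```

```text
clock: 6.93
tool_pos: [0.5273, -0.1032, 0.2017]
orientation: [[-0.0, 1.0, -0.001], [-0.0, -0.001, -1.0], [-1.0, -0.0, 0.0]]
force: [-0.5, 0.6, 0.3]
width: -0.0002
clock: 7.77
tool_pos: [0.5273, -0.0906, 0.3621]
orientation: [[0.001, 1.0, -0.0], [0.001, -0.0, -1.0], [-1.0, 0.001, -0.001]]
force: [-0.0, -0.6, -0.2]
width: 0.0002
[ 0.5273 -0.0906  0.3621] [-0.0332 -0.5917 -0.1597]
```

View pics/a5.png

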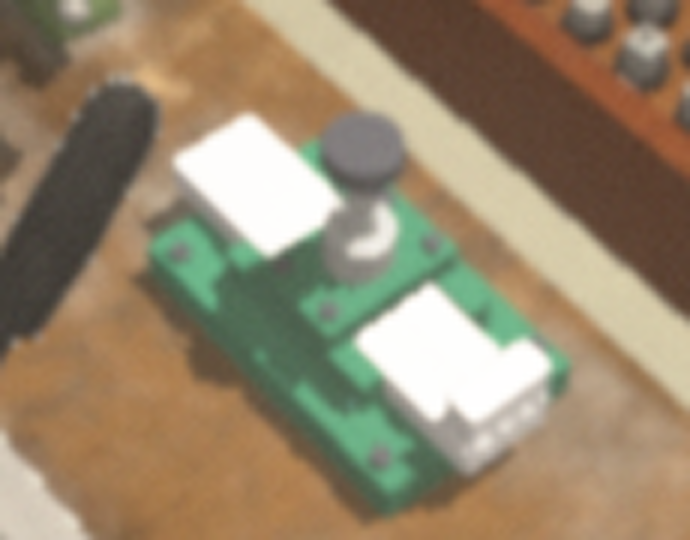

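View pics/b5.png

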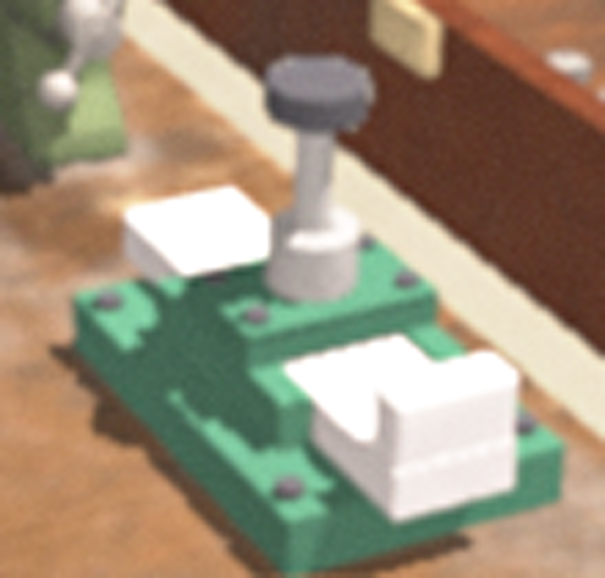

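View pics/w5.png

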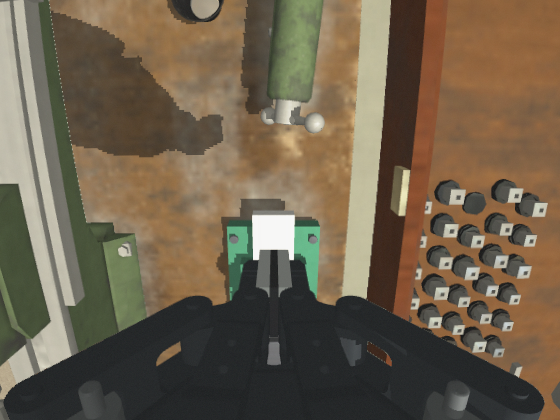

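```bash
python3 - <<'E'
from plant import *
from h import *
sc=camera("scene"); sd=camera("side")
A=lambda x,y:((x+.5)/6-.5+225,(y+.5)/6-.5+185)
B=lambda x,y:((x+.5)/5.5-.5+240,(y+.5)/5.5-.5+195)
print(onz(sc,A(250,112),.036),onz(sd,B(238,187),.036),onz(sc,A(470,472),.02),onz(sd,B(400,520),.02))
s=state();c=camera("wrist");T=wT(s,c);img=c["color"].astype(int)
print(img[205:222,263].sum(1),img[205:222,283].sum(1))
for x in(240,305): print(img[212:230,x,1])
for r in (214.,215.,216.): print(r,onz(c,(273,r),.036,T))
for r in (225.,226.,227.,): print(r,onz(c,(273,r),.02,T))
E
```

```text
[ 0.5465 -0.1155  0.036 ] [ 0.5475 -0.1173  0.036 ] [ 0.5081 -0.2955  0.02  ] [ 0.5067 -0.2971  0.02  ]
[273 279 275 272 301 356 378 377 370 562 731 740 740 740 740 740 740] [236 232 235 234 278 356 383 377 378 571 733 740 740 740 740 740 740]
[140 139 139 139 122  77  79  79  78  79  79  79  77  89 137 180 181 180]
[149 145 143 146 129  83  81  80  79  78  81  79  78  89 139 186 189 188]
214.0 [ 0.5261 -0.1131  0.036 ]
215.0 [ 0.5261 -0.1141  0.036 ]
216.0 [ 0.5261 -0.1151  0.036 ]
225.0 [ 0.5261 -0.1299  0.02  ]
226.0 [ 0.5261 -0.131   0.02  ]
227.0 [ 0.5261 -0.1321  0.02  ]
```

```bash
python3 -m creep '{"linear":[[3,0,0],[7,0,0],[11,0,0],[14,0,0],[15.5,0,0],[16,0,0],[16,0,0.4],[16,0,0.8],[16,0,1.1],[16,0,1.3],[16,0,1.4],[16,0,1.4],[16,0,1.4]],"twist":[0,0,0,0,0,0,0,0,0,0,0,0,0],"fingers":[0,0,0,0,0,0,0,0,0,0,0,0,0]}'
```

```text
clock: 9.15
tool_pos: [0.5277, -0.1047, 0.2024]
orientation: [[0.001, 1.0, -0.001], [0.0, -0.001, -1.0], [-1.0, 0.001, -0.0]]
force: [0.1, 2.0, 2.6]
width: 0.0002
```

```bash
python3 -m creep '{"linear":[[0,0,0.05],[0,0,0.05],[0,0,0.05]],"twist":[0,0,0],"fingers":[0,0,0]}'
python3 -m creep '{"linear":[[0,0,-0.6],[0,0,-1.2],[-1,0,-1.2],[-4,0,-1.2],[-8,0,-1.2],[-12,0,-1.2],[-15,0,-1.2],[-16,0,-1.2],[-16,0,-1.2],[-16,0,-1.2]],"twist":[0,0,0,0,0,0,0,0,0,0],"fingers":[0,0,0,0,0,0,0,0,0,0]}'
python3 - <<'E'
from plant import *
from h import *
s=state();c=camera("wrist");T=wT(s,c);img=c["color"].astype(int)
print(s["tool_pos"],img[205:222,263].sum(1),img[205:222,283].sum(1))
for x in(240,305): print(img[212:230,x,1])
for r in (214.,215.,216.,217): print(r,onz(c,(273,r),.036,T))
for r in (225.,226.,227.,): print(r,onz(c,(273,r),.02,T))
A=camera("scene")["color"][185:275,225:340,::-1];B=camera("side")["color"][195:300,240:350,::-1]
A=cv2.resize(A,None,fx=6,fy=6,interpolation=cv2.INTER_CUBIC);B=cv2.resize(B,None,fx=5.5,fy=5.5,interpolation=cv2.INTER_CUBIC)
cv2.imwrite("pics/a6.png",A)
cv2.imwrite("pics/b6.png",B)
E
```

```text
clock: 9.4
tool_pos: [0.5276, -0.105, 0.2021]
orientation: [[0.001, 1.0, -0.001], [0.001, -0.001, -1.0], [-1.0, 0.001, -0.001]]
force: [0.3, 6.3, 3.2]
width: 0.0
clock: 10.23
tool_pos: [0.5272, -0.0932, 0.3621]
orientation: [[0.001, 1.0, -0.0], [0.001, -0.0, -1.0], [-1.0, 0.001, -0.001]]
force: [-1.3, 0.1, -0.7]
width: 0.0004
[ 0.5272 -0.0932  0.3621] [277 279 278 293 346 382 375 373 489 709 740 740 740 740 740 740 740] [220 225 226 254 327 376 378 375 500 716 740 741 741 740 740 740 740]
[ 86  85  82  79  77  76  78  78  78  78  78 101 149 179 179 180 179 178]
[143 143 128  81  80  79  80  78  78  77  80 101 154 189 189 188 188 188]
214.0 [ 0.5271 -0.1154  0.036 ]
215.0 [ 0.5271 -0.1164  0.036 ]
216.0 [ 0.5271 -0.1174  0.036 ]
217 [ 0.5271 -0.1184  0.036 ]
225.0 [ 0.5271 -0.1322  0.02  ]
226.0 [ 0.5271 -0.1333  0.02  ]
227.0 [ 0.5271 -0.1344  0.02  ]
```

View pics/a6.png

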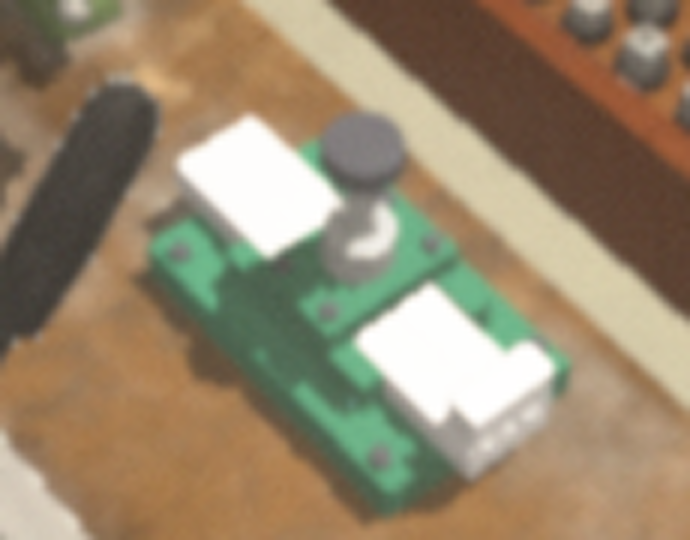

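View pics/b6.png

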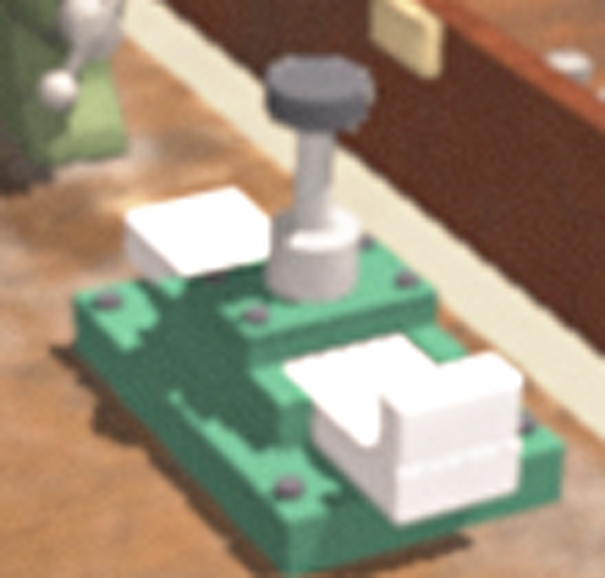

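```bash
python3 -m creep '{"linear":[[0,0,2],[0,0,5],[0,0,8],[0,0,10],[0,0,11.4],[2,0,11.4],[4,0,11.4],[5,0,11.4],[5,0,11.4],[5,0,11.4]],"twist":[0,0,0,0,0,0,0,0,0,0],"fingers":[0,0,0,0,0,0,0,0,0,0]}'
python3 - <<'E'
from plant import *
from h import *
s=state();print(s["tool_pos"],s["force"])
for n in ["side","scene"]:
    c=camera(n); cv2.imwrite(f"pics/{n}7.png",cv2.resize(c["color"][100:300,200:400,::-1],(600,600),interpolation=cv2.INTER_CUBIC))
E
```

```text
clock: 11.22
tool_pos: [0.5271, -0.2075, 0.3112]
orientation: [[-0.002, 1.0, -0.001], [-0.0, -0.001, -1.0], [-1.0, -0.002, 0.0]]
force: [-0.1, 1.2, 0.4]
width: 0.0
[ 0.5271 -0.2075  0.3112] [-0.0954  1.162   0.3587]
```

View pics/side7.png

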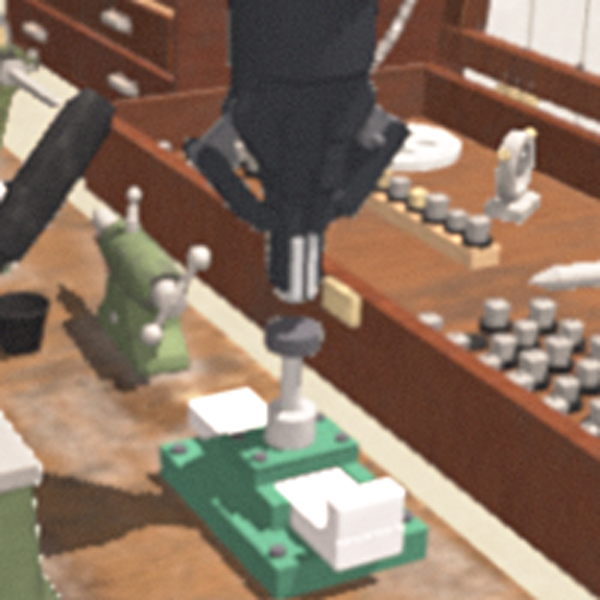

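View pics/scene7.png

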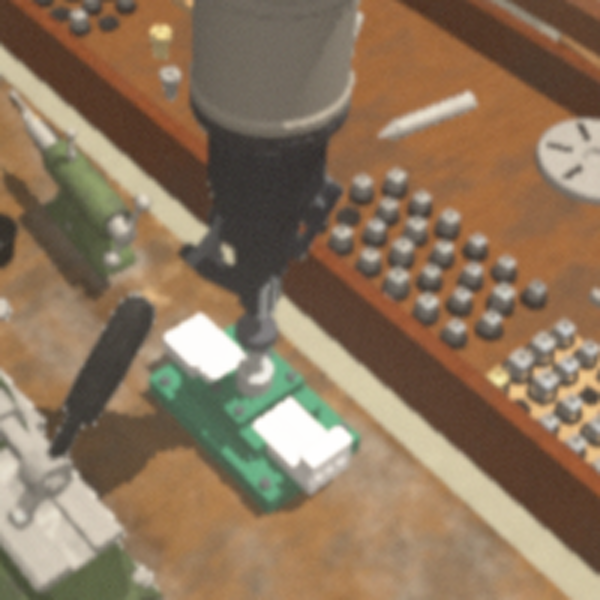

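The fingertips, at (295,298) in the side crop, sit centred over the pin head at (294,330). Pressing gradually.

```bash
python3 -m creep '{"linear":[[0.8,0,0],[1.5,0,0],[2,0,0],[2.3,0,0],[2.6,0,0],[2.8,0,0],[2.8,0,0]],"twist":[0,0,0,0,0,0,0],"fingers":[0,0,0,0,0,0,0]}'
python3 -m creep '{"linear":[[0.2,0,0],[0.4,0,0],[0.6,0,0],[0.6,0,0]],"twist":[0,0,0,0],"fingers":[0,0,0,0]}'
```

```text
clock: 11.9
tool_pos: [0.5272, -0.2074, 0.2833]
orientation: [[-0.0, 1.0, -0.001], [-0.0, -0.001, -1.0], [-1.0, -0.0, 0.0]]
force: [0.9, 1.2, 0.1]
width: 0.0001
clock: 12.23
tool_pos: [0.5272, -0.2076, 0.2774]
orientation: [[-0.0, 1.0, -0.001], [-0.0, -0.001, -1.0], [-1.0, -0.0, 0.0]]
force: [0.1, -0.7, 0.3]
width: 0.0001
```

```bash
python3 -m creep '{"linear":[[0.3,0,0],[0.6,0,0],[0.9,0,0],[1.0,0,0]],"twist":[0,0,0,0],"fingers":[0,0,0,0]}'
python3 - <<'E'
from plant import *
from h import *
s=state();print(s["tool_pos"],s["force"])
for n in ["side"]:
    c=camera(n); cv2.imwrite(f"pics/{n}8.png",cv2.resize(c["color"][150:300,220:370,::-1],(600,600),interpolation=cv2.INTER_CUBIC))
E
```

```text
clock: 12.57
tool_pos: [0.5272, -0.2076, 0.2674]
orientation: [[-0.0, 1.0, -0.001], [-0.0, -0.001, -1.0], [-1.0, -0.0, 0.0]]
force: [-1.1, 1.2, 7.4]
width: -0.0002
[ 0.5272 -0.2076  0.2674] [-1.1498  1.1588  7.359 ]
```

View pics/side8.png

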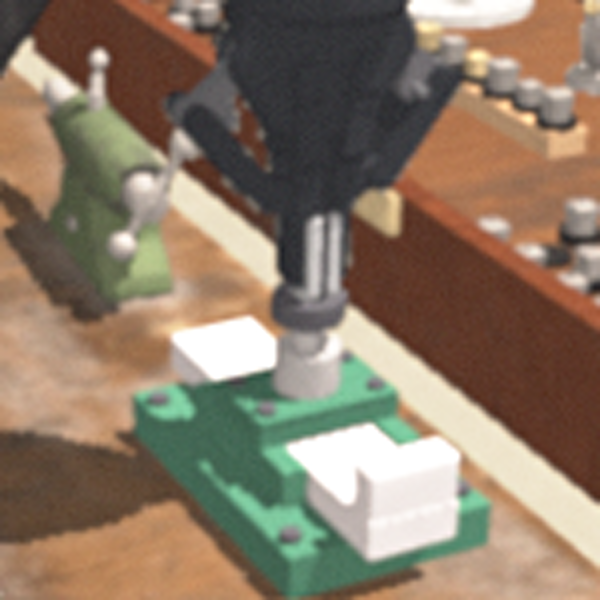

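The pin is going down, with its head at (308,310) and only a short length of shank still showing. Continuing.

```bash
python3 -m creep '{"linear":[[0.3,0,0],[0.6,0,0],[0.9,0,0],[1.1,0,0],[1.2,0,0],[1.2,0,0]],"twist":[0,0,0,0,0,0],"fingers":[0,0,0,0,0,0]}'
python3 -m creep '{"linear":[[0.05,0,0],[0.1,0,0],[0.1,0,0]],"twist":[0,0,0],"fingers":[0,0,0]}'
python3 -m creep '{"linear":[[0.05,0,0],[0.1,0,0],[0.1,0,0]],"twist":[0,0,0],"fingers":[0,0,0]}'
```

```text
clock: 13.12
tool_pos: [0.5272, -0.2076, 0.2555]
orientation: [[-0.0, 1.0, -0.001], [-0.0, -0.001, -1.0], [-1.0, -0.0, 0.0]]
force: [0.6, -0.5, 0.5]
width: 0.0
clock: 13.37
tool_pos: [0.5272, -0.2077, 0.2553]
orientation: [[0.0, 1.0, -0.001], [0.0, -0.001, -1.0], [-1.0, 0.0, -0.0]]
force: [-4.3, 2.3, 18.5]
width: -0.0
clock: 13.62
tool_pos: [0.5272, -0.2079, 0.2551]
orientation: [[0.001, 1.0, -0.002], [0.001, -0.002, -1.0], [-1.0, 0.001, -0.001]]
force: [-10.5, 5.8, 37.6]
width: 0.0
```

The tool met a hard stop at tip z ≈ 0.082 m, the height given for fully home. Backing off to check.

```bash
python3 -m creep '{"linear":[[-1,0,0],[-3,0,0],[-7,0,0],[-11,0,0],[-13,0,-3],[-13,0,-7],[-13,0,-11],[-13,0,-14],[-13,0,-14],[-13,0,-14]],"twist":[0,0,0,0,0,0,0,0,0,0],"fingers":[0,0,0,0,0,0,0,0,0,0]}'
python3 - <<'E'
from plant import *
from h import *
s=state();print(s["tool_pos"],s["force"])
A=camera("scene")["color"][185:275,225:340,::-1];B=camera("side")["color"][195:300,240:350,::-1]
A=cv2.resize(A,None,fx=6,fy=6,interpolation=cv2.INTER_CUBIC);B=cv2.resize(B,None,fx=5.5,fy=5.5,interpolation=cv2.INTER_CUBIC)
cv2.imwrite("pics/a9.png",A)
cv2.imwrite("pics/b9.png",B)
E
```

```text
clock: 14.45
tool_pos: [0.5275, -0.0655, 0.3836]
orientation: [[-0.0, 1.0, 0.003], [0.0, 0.003, -1.0], [-1.0, -0.0, -0.0]]
force: [-0.4, -1.0, 0.2]
width: 0.0003
[ 0.5275 -0.0655  0.3836] [-0.3595 -1.045   0.2455]
```

View pics/a9.png

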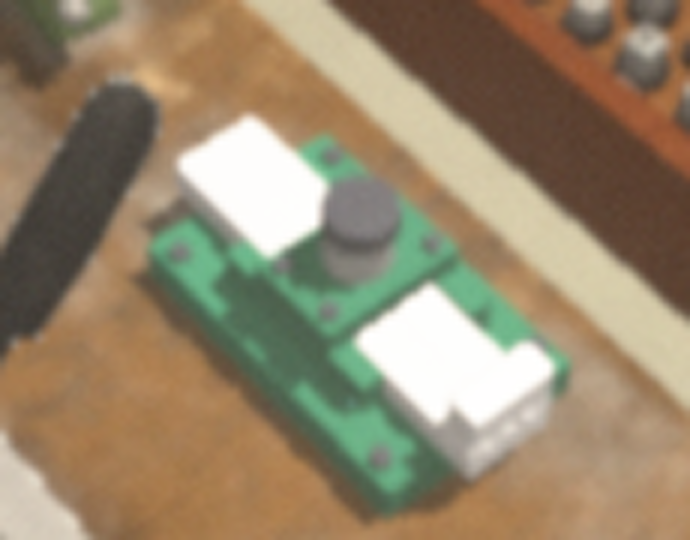

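View pics/b9.png

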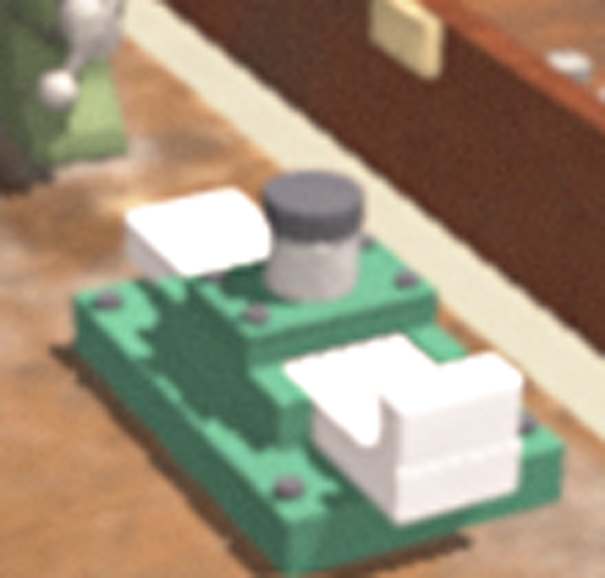

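The head sits directly on the boss, with its top at scene crop (362,208) and side crop (313,190). I'll check its height, then hand in.

```bash
python3 - <<'E'
from plant import *
from h import *
sc=camera("scene"); sd=camera("side")
print(tri([ray(sc,((362.5)/6-.5+225,(208.5)/6-.5+185)),ray(sd,((313.5)/5.5-.5+240,(190.5)/5.5-.5+195))]))
print(state()["clock"],hand_in())
E
```

```text
(array([ 0.525 , -0.2096,  0.0816]), [np.float64(0.00039323834223038717), np.float64(0.0003932383422303285)])
the job is handed in; nothing more can be done
14.65 None
```

The bar is fixed in the bracket. I slid it about 26 mm along its channel by its plain end, then pressed the pin down with the closed fingertips until it stopped. I backed the arm clear and handed in at 14.65 s.

- **Pin:** The fingertips met a hard stop at about 82 mm, where the force rose to about 38 N. After I withdrew, the two fixed cameras put the head top at 81.6 mm (82 mm is fully home), and both pictures show the head on the boss with no gap.
- **Bar:** Before pressing, the last wrist-camera measurement left the hole about 1 mm short of the bore. By the fixed cameras it looked about level. The pin then went through without the bar blocking it, and afterwards the bar looked unmoved.
- **Disagreement:** The wrist and fixed cameras differed by a few millimetres in absolute y. I relied on the bar's overhang past the base plate, which they gave alike to within 0.3 mm at the start.

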